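# Shut, pin and hold a vacuum filter holder

### The job

Flip the vacuum pump's toggle switch over to on, then swing the hinged lid of the filter holder down shut, and after that take the locating pin from its rest and push it down through the lid's hole into the base until its collar sits on the lid. The springy seal lifts the lid ajar by itself, so finish while still holding the pin and pressing it down (hand on the pin only, not on the lid), so that the lid stays fully shut; do not let go. Leave the two bottles and the beaker where they stand.

Things in the scene. Friction and masses are not known exactly. Their poses are not given: they have to be found in the camera images.
- toggle (a joint): Angle of the pump switch's toggle: 0 = off (lever leans 0.5 rad from upright toward the box's -x side, roughly toward the robot), 1.0 = on (leans 0.5 rad toward the box's +x side, where the green stripe and dot are). Its ball is weighted, so once well past the middle it falls over to that end and stays; about 1 N at the tip moves it.
- pump_switch: Grey fixed switch box, 90 (x) x 100 (y) x 50 mm high, with a black plate 6 mm high on top; origin at the centre of its underside, z up. The toggle pivots about the box's y axis at 56 mm above the table, over the box's centre.
- toggle_tip (a point): Centre of the yellow ball (22 mm diameter) at the end of the toggle's 10 mm thick steel stem, 62 mm from the pivot.
- holder: Fixed aluminium base of the clamshell filter holder, 110 (x) x 150 (y) x 36 mm high; origin at the centre of its underside, z up. The hinge axis runs along its x axis at y = +70 mm, z = 38 mm. A through hole of 12.5 mm diameter for the pin is at x = 0, y = -58 mm.
- base_hole (a point): Centre of the pin hole's mouth in the base's top face, 36 mm above the table.
- lid: Blue hinged lid, plate 100 (x) x 145 (2 to 147 mm from hinge) x 10 mm thick, 0.3 kg. Origin on the hinge axis, x as the holder's x, plate along its -y. Underside z = 0, outer face z = 10 mm; z points up when shut and tips toward the holder's +y side by the opening angle. On the outer face, 50 mm from the hinge: steel disc (60 mm diameter, 3 mm high), brass stub (18 mm diameter, 15 mm high).
- lid_arm (a joint): Swing of the lid's stiff hinge: starts 1.0 to 1.5, stays where left; about 2 to 4 N at the free end moves it. At 0 the lid rests on the springy seal, still 0.05 rad ajar (6.4 mm up at the hole; the lid's real angle is always this value + 0.05 unless pressed). From there 1 to 8 N at the hole press it to the hard stop, fully shut; let go, it springs back.
- lid_hole (a point): Centre of the 13 mm diameter through hole, at the lid's outer face, 128 mm from the hinge. 48 mm above the table when fully shut, 54 mm when resting ajar on the seal; then right above the base hole to within 1 mm.
- pin: Loose locating pin, 0.12 kg (may vary by a third), upright in its rest. Origin on its axis at the underside of the collar, z along the axis, up. Below: steel shank 10 mm diameter, 40 mm long, chamfered foot. Collar: 36 mm diameter, 5 mm thick. Above it: red round grip, 20 mm diameter, from 5 to 37 mm above the origin.
- pin_rest: White fixed block 60 x 60 x 45 mm high with a vertical 12.5 mm through hole in its centre that holds the pin, collar on its top; origin at the centre of its underside. It may stand left or right of the holder.
- bottle_a: Clear glass jar, 56 mm diameter, 100 mm high, blue cap; origin at the centre of its underside. Leave alone.
- bottle_b: Amber glass jar, 56 mm diameter, 100 mm high, blue cap; origin at the centre of its underside. Leave alone.
- beaker: Glass beaker, 60 mm diameter, 75 mm high; origin at the centre of its underside. Leave alone.
Mind the look-alikes: they are no part of the job. What is shaped like the holder but purple or turquoise is not meant.

How it is judged:
By the outcome, as a careful person would: the job done as asked, in the order asked, and still so for the second after the job is handed in, while the arm keeps its last pose, push and grip.
It also fails if it takes over 72 s, if anything falls off the work surface, if the arm or the gripper's body presses on something with over 40 N, if the wrist force passes 120 N, or if a joint passes its speed limit or range.

### The arm

A 6-joint arm with a two-finger parallel gripper is mounted at the origin on the work surface. World frame = base frame: x ahead of the robot, y to its left, z up, the work surface at z = 0. Lengths are in m, angles in rad, forces in N, time in s.
With the tool pointing down it reaches from about 0.3 to 0.85 m from the base axis. Payload 4.2 kg.
Tool frame: the origin (TCP) lies midway between the tips of the shut fingers; the grasp point (between the pads) lies 19 mm behind it; z points along the fingers, x is the direction in which the jaws open and shut, and the axes are right-handed (so a half turn about z gives the same grasp; the last joint's range is limited). The gripper opens to 91 mm and grips with 3 to 60 N. Pads are 32 mm wide; open, the fingers measure 118 mm over their backs; the gripper's body (76 mm by 178 mm) begins 60 mm behind the grasp point.
Start: joints at [-1.159, 0.32, 1.565, -0, 1.257, -0.02], TCP at [0.241, -0.522, 0.214] pointing down, gripper open.
Joint ranges: [-3.11, 3.11], [-0.84, 2.01], [0.21, 2.61], [-1.34, 4.49], [0.05, 2.63], [-2.56, 2.56]. Speed limits (rad/s): [2.57, 2.57, 3.14, 3.14, 3.14, 3.14].

### API

Orientations are given as a unit quaternion [x, y, z, w].
In Python, from cell import status, vision, bot gives the robot as it stands. The module is installed in compiled form; this text tells all that it offers.
- The arm moves only by the tool play_rows, never from a script. Its argument "moves" is one flat list of numbers, 7 for each row, row after row: the shift along the tool's x, y, z each as a share of 0.3 m, from -1 to 1, then the turn, a rotation vector about the tool's x, y, z each as a share of 60 degrees, from -1 to 1, then the closure, from 0 (fully open) to 1 (shut). A call has exactly 8 rows; each row is the pose to reach, as a shift and turn from the pose commanded when the call began, along the tool's axes at that moment; what a row does not reach only later rows make up. A row lasts 1/10 s, in which the tool goes at most 50 mm and 8.59 degrees, less where a joint would pass 70% of its speed; a pose out of reach is approached as far as the arm can. A call with a number of a shift or a turn outside -1 to 1 is refused whole. A call with a gripper value outside its range is refused whole. The fingers move at their own pace and stop on an object; "force" is the grip in N (left out, the last holds). Time passes only in rows, so rows that repeat a pose let the fingers close, or fill a call up. It gives the time, the measured TCP pose, the force and the opening at its end, in the units of the state.
- status.read_state(): the state, without advancing time (a new reading comes with each control period).
- vision.snapshot(name): name is "side" or "top"; returns a dict with "image" (480x640x3 uint8, blue, green, red), "range_z" (480x640 float32, m along the optical axis (not along the pixel's ray), 0 where there is no reading), "fx", "fy", "cx", "cy" (pixels), "rvec" (rotation vector, rad) and "tvec" (3), from world to camera coordinates, as OpenCV has them. Camera axes: x right, y down, z forward; pixel columns grow to the right and rows downward; lengths in m; the calibration is good to about 2 mm. A picture is of the moment at which its call begins.
- bot.close_job(): hands the job in, once; it reports no verdict.
Trained networks look in the newest picture that a camera, given by its name, has taken for a name from the list of things; names that differ only in an ending like _2 or _b are one class to them, and where a whole thing is asked for, a point or a joint stands for the part that bears it (a point fixed in the world has none). Each returns a list of dicts, best first, with "p" (0 to 1); they miss things now and then, are a little off and sometimes report something else, mostly with a low value. They report only what shows in the picture. A call takes as long as a camera call. They do not tell look-alikes from the thing itself.
- vision.spot_in(camera, query): "bbox" ([centre column, centre row, width, height] as shares, 0 to 1, of the picture: columns of its width, rows of its height, round what is visible of it).
- vision.pinpoint(camera, query): "centre" ([column, row] as shares, 0 to 1, of the picture: columns of its width, rows of its height: a listed point, or the origin of a listed thing).
The state is a dict: "time": time; "qpos": joint angles; "qd": joint speeds; "tau": joint torques, N m; "ee_pos": TCP position; "orientation": TCP orientation; "contact_force": force on the tool from outside, world axes, zero at the start; "moment": the same for the moment, N m; "grip_width": finger opening in m.
Only numpy, scipy, OpenCV 4.12 (cv2) and the standard library are available. Lean on these libraries where they do the work, as an engineer would, in place of code of your own. Each camera call takes 0.05 s, during which the arm holds its last target.

## Working session

There is one attempt and no reset: what is moved stays moved. The work goes in short steps, Python scripts to look and compute and a tool call to move; the robot and the scene stay as the last step left them, time stands still between calls to the robot, and variables do not carry over. Pictures are saved under pics/ and viewed, and the job is handed in when it is done.

Besides the shell and the picture viewer there is one more tool, called after ">>>" as name(argument=value, ...) on one line, values as JSON. play_rows: Moves the arm, as the interface text tells. Its arguments: {"type":"object","properties":{"moves":{"type":"array","items":{"type":"number","minimum":-1,"maximum":1}},"force":{"type":"number"}},"required":["moves"]}

```bash
mkdir -p pics; ls; cat > h.py <<'E'
import numpy as np, cv2
from cell import status, vision, bot
def cam(s):
    R,_=cv2.Rodrigues(np.array(s['rvec'],float)); return R,np.array(s['tvec'],float).reshape(3)
def world(s,u,v,z=None,d=None):
    R,t=cam(s); r=np.array([(u-s['cx'])/s['fx'],(v-s['cy'])/s['fy'],1.])
    o=-R.T@t; w=R.T@r
    if z is not None: return o+w*(z-o[2])/w[2]
    return o+w*d
def proj(s,p):
    R,t=cam(s); q=R@np.array(p)+t; return s['fx']*q[0]/q[2]+s['cx'],s['fy']*q[1]/q[2]+s['cy']
def cloud(s):
    R,t=cam(s); d=s['range_z']; v,u=np.mgrid[0:480,0:640]
    c=np.stack([(u-s['cx'])/s['fx']*d,(v-s['cy'])/s['fy']*d,d],-1)
    return (c-t)@R
E
python3 - <<'E'
from h import *
for n in ['top','side']:
    s=vision.snapshot(n); cv2.imwrite(f'pics/{n}0.png',s['image'])
    R,t=cam(s); print(n,-R.T@t)
    for q in ['toggle_tip','pump_switch','holder','base_hole','lid','lid_hole','pin','pin_rest','bottle_a','bottle_b','beaker']:
        for r in vision.pinpoint(n,q)[:4]:
            u,v=r['centre'][0]*640,r['centre'][1]*480
            d=s['range_z'][min(479,int(v)),min(639,int(u))]
            print(q,round(r['p'],2),int(u),int(v),world(s,u,v,d=d).round(3))
print(status.read_state())
E
```

```text
pics
top [ 0.46967228 -0.00264355  1.2667301 ]
toggle_tip 0.65 194 247 [0.527 0.306 0.053]
pump_switch 0.94 204 239 [0.548 0.281 0.055]
holder 0.93 320 143 [0.797 0.    0.051]
holder 0.62 311 239 [0.556 0.018 0.037]
holder 0.58 305 327 [0.339 0.027 0.051]
holder 0.58 195 331 [0.323 0.294 0.051]
base_hole 0.85 329 325 [ 0.344 -0.031  0.049]
base_hole 0.76 335 238 [ 0.47  -0.003  1.267]
base_hole 0.63 342 151 [ 0.783 -0.057  0.029]
base_hole 0.62 216 336 [0.312 0.244 0.047]
lid 0.83 168 331 [0.321 0.362 0.049]
lid 0.69 284 238 [0.546 0.074 0.184]
lid 0.64 278 324 [0.345 0.092 0.049]
lid 0.61 298 128 [0.838 0.057 0.042]
lid_hole 0.94 219 332 [0.321 0.237 0.051]
lid_hole 0.7 346 148 [ 0.789 -0.067  0.043]
lid_hole 0.63 281 232 [0.564 0.086 0.118]
lid_hole 0.6 328 329 [ 0.329 -0.03   0.001]
pin 0.53 438 269 [ 0.487 -0.291  0.082]
pin_rest 0.75 435 270 [ 0.484 -0.287  0.065]
bottle_a 0.89 258 153 [0.758 0.151 0.092]
bottle_a 0.84 386 168 [ 0.728 -0.162  0.094]
bottle_a 0.72 433 269 [ 0.486 -0.289  0.046]
bottle_a 0.63 310 237 [0.56  0.02  0.035]
bottle_b 0.89 258 153 [0.758 0.151 0.092]
bo
[... 1326 characters left out ...]
 312 237 [0.567 0.078 0.041]
{'time': 1.2, 'qpos': array([-1.15899456e+00,  3.19596408e-01,  1.56449564e+00,  5.72188243e-06,
        1.25738796e+00, -2.00196163e-02]), 'qd': array([-0.00161842,  0.00034558, -0.00073235, -0.00149435,  0.00116985,
       -0.00036665]), 'tau': array([-5.47392247e-04, -4.12360275e+01, -2.32229787e+01,  7.26091233e-02,
        3.78824340e-02, -2.18510121e-05]), 'ee_pos': array([ 0.2406531 , -0.52224145,  0.21397971]), 'orientation': array([ 8.42176964e-01, -5.39201222e-01,  4.83301803e-05,  2.90509748e-05]), 'contact_force': array([-0.16702354, -0.06533926,  0.94205803]), 'moment': array([-0.04848566, -0.04100529,  0.02884686]), 'grip_width': 0.0909743756888226}
```

View pics/top0.png

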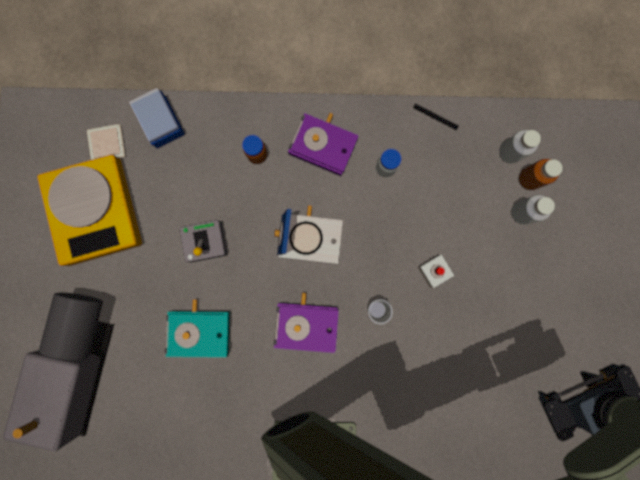

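View pics/side0.png

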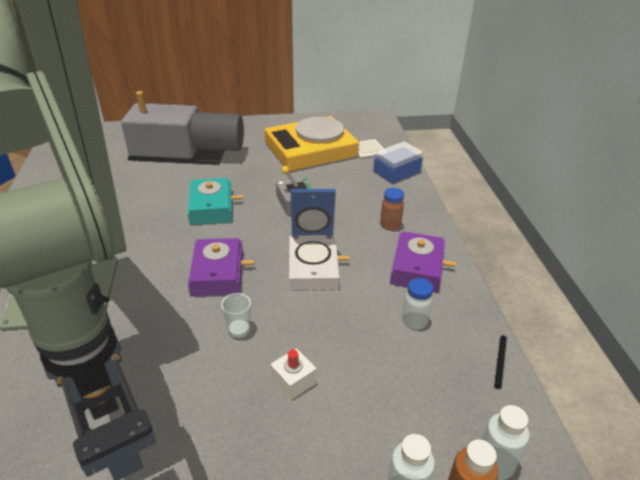

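```bash
python3 - <<'E'
from h import *
ims=[]
for n,(a,b,c,d) in {'top':(190,280,170,360),'side':(160,300,250,370)}.items():
    s=vision.snapshot(n); np.savez(f'{n}.npz',**s)
    im=s['image'][a:b,c:d]; k=min(800/im.shape[1],600/im.shape[0]); k=4
    cv2.imwrite(f'pics/{n}1.png',cv2.resize(im,None,fx=k,fy=k,interpolation=cv2.INTER_CUBIC))
s=np.load('top.npz'); print(s['fx'],s['cx'])
im=s['image'][240:300,405:465]; cv2.imwrite('pics/pin1.png',cv2.resize(im,None,fx=8,fy=8,interpolation=cv2.INTER_CUBIC))
P=cloud(s)
# holder top points z 0.03..0.045
def rect(name,u0,u1,v0,v1,z0,z1):
    q=P[v0:v1,u0:u1].reshape(-1,3); q=q[(q[:,2]>z0)&(q[:,2]<z1)]
    r=cv2.minAreaRect(q[:,:2].astype(np.float32)*1000); print(name,len(q),r,np.median(q[:,2]), q[:,:2].min(0),q[:,:2].max(0)); return q
rect('holder',265,350,200,275,.025,.045)
rect('lid',265,350,200,275,.06,.25)
rect('box',175,235,210,275,.04,.065)
rect('ball',175,235,210,275,.085,.2)
rect('rest',415,465,245,295,.04,.047)
rect('grip',415,465,245,295,.075,.12)
E
```

```text
490.33527826200617 321.7095878579279
holder 2292 ((570.3746948242188, 19.602840423583984), (149.8669891357422, 136.1465606689453), 84.67546844482422) 0.03697625835837298 [ 0.4973292  -0.05871372] [0.63907282 0.10029824]
lid 444 ((563.6433715820312, 87.00716400146484), (40.90401077270508, 100.07673645019531), 84.8197250366211) 0.17124147069660628 [0.51217226 0.0637176 ] [0.61310652 0.10716587]
box 1360 ((544.9059448242188, 290.674072265625), (90.57640075683594, 101.08253479003906), 12.222532272338867) 0.05096051800098096 [0.49174849 0.23349005] [0.59812657 0.34782683]
ball 82 ((519.8675537109375, 283.27685546875), (19.21722412109375, 29.850635528564453), 82.50654602050781) 0.11705274307713756 [0.50520612 0.27434246] [0.53508161 0.29428527]
rest 323 ((482.5998840332031, -296.2397155761719), (60.689109802246094, 61.21113967895508), 31.448232650756836) 0.04439364839284597 [ 0.44307723 -0.33639294] [ 0.52050029 -0.25515317]
grip 57 ((481.5408630371094, -295.7818603515625), (16.858169555664062, 19.344207763671875), 1.240839958190918) 0.08187856425865143 [ 0.47304737 -0.30537364] [ 0.49007564 -0.286086  ]
```

```bash
ls pics
```

```text
pin1.png
side0.png
side1.png
top0.png
top1.png
```

View pics/top1.png

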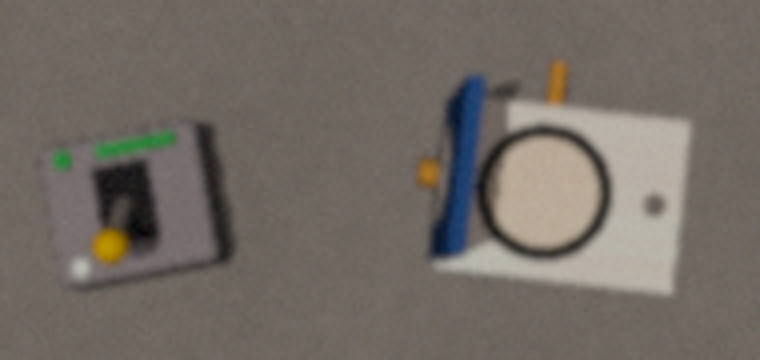

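View pics/side1.png

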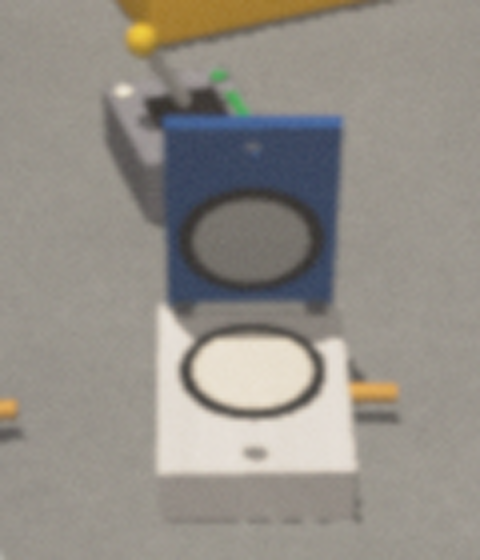

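```bash
python3 - <<'E'
from h import *
s=dict(np.load('top.npz'));P=cloud(s)
q=P[200:275,265:350].reshape(-1,3)
z=q[(q[:,2]>.031)&(q[:,2]<.041)&(q[:,1]<.06)&(q[:,0]<.625)]
r=cv2.minAreaRect(z[:,:2].astype(np.float32)*1000);print(len(z),r)
print(cv2.boxPoints(r))
# front edge -y: fit direction; x edges
for lo,hi in [(-.045,-.03),(-.03,-.01),(-.01,.01),(.01,.03),(.03,.05)]:
    w=z[(z[:,1]>lo)&(z[:,1]<hi)];print(lo,hi,w[:,0].min().round(4),w[:,0].max().round(4))
for lo,hi in [(.52,.54),(.54,.56),(.56,.58),(.58,.6)]:
    w=z[(z[:,0]>lo)&(z[:,0]<hi)];print(lo,hi,w[:,1].min().round(4))
for n in ['top','side']:
    s=dict(np.load(n+'.npz'));P=cloud(s); im=s['image'].astype(int)
    m=(im[:,:,0]>im[:,:,2]*1.5)&(P[:,:,2]>.045)&(P[:,:,0]>.48)&(P[:,:,0]<.65)&(abs(P[:,:,1]-.08)<.06)
    w=P[m]; print(n,len(w),w.min(0),w.max(0))
    c=w.mean(0);u,sv,vt=np.linalg.svd(w-c);print(c,vt[2],sv)
    # hole dark px in base
from h import *
E
```

```text
1825 ((556.0540161132812, 4.773708343505859), (117.6999282836914, 110.26599884033203), 84.75442504882812)
[[495.77158  -48.789272]
 [605.57574  -58.87031 ]
 [616.3364    58.33669 ]
 [506.5323    68.417725]]
-0.045 -0.03 0.4973 0.606
-0.03 -0.01 0.4994 0.6085
-0.01 0.01 0.5014 0.6105
0.01 0.03 0.5014 0.6126
0.03 0.05 0.5034 0.6145
0.52 0.54 -0.0523
0.54 0.56 -0.0545
0.56 0.58 -0.0544
0.58 0.6 -0.0565
top 281 [0.51371375 0.0638112  0.08638591] [0.61202781 0.09618752 0.19015115]
[0.56268923 0.07492726 0.17366317] [-0.09137788 -0.96695051 -0.23802687] [0.4945004  0.37021241 0.04638922]
side 943 [0.5163354  0.05652832 0.04515048] [0.61174633 0.09529273 0.18581457]
[0.56414974 0.07277032 0.14429917] [-0.09368816 -0.98468088 -0.14705814] [1.22735675 0.93685602 0.08173429]
```

```bash
cat >> h.py <<'E'
from scipy.spatial.transform import Rotation as Ro
def plan(targets,closure,state=None):
    """targets: list of (x,y,z,yaw) world; prints tool-frame rows"""
    st=state or status.read_state(); p=np.array(st['ee_pos']); R=Ro.from_quat(st['orientation'])
    print('now',p.round(4),'F',np.array(st['contact_force']).round(1),'t',st['time'],'w',round(st['grip_width'],4),'q',np.array(st['qpos']).round(2))
    for t in targets:
        c,s=np.cos(t[3]),np.sin(t[3])
        Rt=Ro.from_matrix(np.array([[c,s,0],[s,-c,0],[0,0,-1]]))
        sh=R.inv().apply(np.array(t[:3])-p)/.3
        rv=(R.inv()*Rt).as_rotvec()/np.radians(60)
        print([float(x) for x in np.r_[sh,rv].round(3)]+[closure])
E
python3 - <<'E'
from h import *
s=dict(np.load('top.npz'))
print(world(s,333.5,241.25,z=.036))
s2=dict(np.load('side.npz')); print(world(s2,250+256/4,160+453/4,z=.036))
c=np.array([.5449,.2907]);a=np.radians(12.2);xb=np.array([np.cos(a),np.sin(a)])
for d in (-.085,-.044,-.02,0,.003): print(d,c+xb*d)
plan([(.37,-.2,.25,-.6),(.40,-.05,.25,-.15)],1)
E
```

```text
[ 0.55208822 -0.03820648  0.036     ]
[ 0.55458888 -0.04144721  0.036     ]
-0.085 [0.46181965 0.27273739]
-0.044 [0.5018937  0.28140171]
-0.02 [0.52535168 0.2864735 ]
0 [0.5449 0.2907]
0.003 [0.54783225 0.29133397]
now [ 0.2406 -0.5222  0.214 ] F [-0.9  0.1  0.1] t 1.3 w 0.0914 q [-1.16  0.32  1.56 -0.    1.26 -0.02]
[-0.795, -0.841, -0.12, 0.0, -0.0, -0.515, 1]
[-1.207, -1.141, -0.12, 0.0, -0.0, -0.944, 1]
```

>>> play_rows(moves=[-0.8, -0.84, -0.12, 0, 0, -0.5, 1, -0.8, -0.84, -0.12, 0, 0, -0.5, 1, -0.8, -0.84, -0.12, 0, 0, -0.5, 1, -0.8, -0.84, -0.12, 0, 0, -0.5, 1, -0.8, -0.84, -0.12, 0, 0, -0.5, 1, -0.8, -0.84, -0.12, 0, 0, -0.5, 1, -0.8, -0.84, -0.12, 0, 0, -0.5, 1, -0.8, -0.84, -0.12, 0, 0, -0.5, 1])

```text
time: 2.1
ee_pos: [0.3708, -0.1942, 0.2509]
orientation: [0.954, -0.299, 0.001, -0.001]
contact_force: [-0.4, -0.3, 0.3]
grip_width: 0.0299
```

```bash
python3 - <<'E'
from h import *
plan([(.41,0.03,.25,-.1),(.462,.2727,.25,.213)],1)
E
```

```text
now [ 0.3708 -0.1942  0.2509] F [-0.4 -0.3  0.3] t 2.1 w 0.0299 q [-0.51  0.04  1.82  0.    1.28  0.1 ]
[-0.319, -0.688, 0.004, -0.002, -0.002, -0.485, 1]
[-0.639, -1.451, 0.006, -0.002, -0.002, -0.784, 1]
```

>>> play_rows(moves=[-0.42, -1, 0, 0, 0, -0.78, 1, -0.42, -1, 0, 0, 0, -0.78, 1, -0.42, -1, 0, 0, 0, -0.78, 1, -0.42, -1, 0, 0, 0, -0.78, 1, -0.42, -1, 0, 0, 0, -0.78, 1, -0.42, -1, 0, 0, 0, -0.78, 1, -0.42, -1, 0, 0, 0, -0.78, 1, -0.42, -1, 0, 0, 0, -0.78, 1])

```text
time: 2.9
ee_pos: [0.4403, 0.121, 0.2496]
orientation: [0.995, 0.102, 0.0, -0.0]
contact_force: [0.3, 0.3, 0.4]
grip_width: 0.0005
```

```bash
python3 - <<'E'
from h import *
plan([(.462,.2727,.25,.213),(.462,.2727,.095,.213)],1)
E
```

```text
now [0.4403 0.121  0.2496] F [0.3 0.3 0.4] t 2.9 w 0.0005 q [0.24 0.11 1.75 0.   1.28 0.04]
[0.174, -0.48, -0.001, -0.0, -0.0, -0.007, 1]
[0.174, -0.48, 0.516, -0.0, -0.0, -0.007, 1]
```

>>> play_rows(moves=[0.174, -0.48, 0, 0, 0, 0, 1, 0.174, -0.48, 0, 0, 0, 0, 1, 0.174, -0.48, 0, 0, 0, 0, 1, 0.174, -0.48, 0, 0, 0, 0, 1, 0.174, -0.48, 0.25, 0, 0, 0, 1, 0.174, -0.48, 0.4, 0, 0, 0, 1, 0.174, -0.48, 0.516, 0, 0, 0, 1, 0.174, -0.48, 0.516, 0, 0, 0, 1])

```text
time: 3.7
ee_pos: [0.4578, 0.266, 0.0898]
orientation: [0.995, 0.1, -0.006, 0.003]
contact_force: [-0.2, -0.5, -0.7]
grip_width: 0.0005
```

```bash
python3 - <<'E'
from h import *
c=np.array([.5449,.2907]);a=np.radians(12.2);xb=np.array([np.cos(a),np.sin(a)])
plan([(*(c+xb*d),.095,.213) for d in (-.05,-.03,-.015,0,.002)],1)
E
```

```text
now [0.4578 0.266  0.0898] F [-0.2 -0.5 -0.7] t 3.7 w 0.0005 q [ 0.51  0.37  1.84 -0.    0.95  0.31]
[0.134, -0.021, -0.019, 0.005, 0.012, -0.012, 1]
[0.201, -0.022, -0.02, 0.005, 0.012, -0.012, 1]
[0.251, -0.022, -0.021, 0.005, 0.012, -0.012, 1]
[0.301, -0.023, -0.021, 0.005, 0.012, -0.012, 1]
[0.307, -0.023, -0.021, 0.005, 0.012, -0.012, 1]
```

>>> play_rows(moves=[0.05, -0.02, -0.01, 0, 0, 0, 1, 0.1, -0.02, -0.02, 0, 0, 0, 1, 0.15, -0.02, -0.02, 0, 0, 0, 1, 0.2, -0.02, -0.02, 0, 0, 0, 1, 0.24, -0.02, -0.02, 0, 0, 0, 1, 0.28, -0.02, -0.02, 0, 0, 0, 1, 0.3, -0.02, -0.02, 0, 0, 0, 1, 0.3, -0.02, -0.02, 0, 0, 0, 1])

```text
time: 4.5
ee_pos: [0.5497, 0.2942, 0.1014]
orientation: [0.995, 0.1, 0.0, -0.0]
contact_force: [0.3, 0.1, 0.1]
grip_width: 0.0001
```

```bash
python3 - <<'E'
from h import *
s=vision.snapshot('side'); im=s['image'][150:250,220:370]
cv2.imwrite('pics/t1.png',cv2.resize(im,None,fx=5,fy=5,interpolation=cv2.INTER_CUBIC))
plan([(.46,.27,.095,.213)],1)
E
```

```text
now [0.5488 0.2941 0.1012] F [ 0.7  0.6 -0.5] t 4.55 w 0.0006 q [ 0.47  0.48  1.61 -0.    1.05  0.27]
[-0.306, 0.02, 0.021, 0.0, 0.0, -0.011, 1]
```

View pics/t1.png

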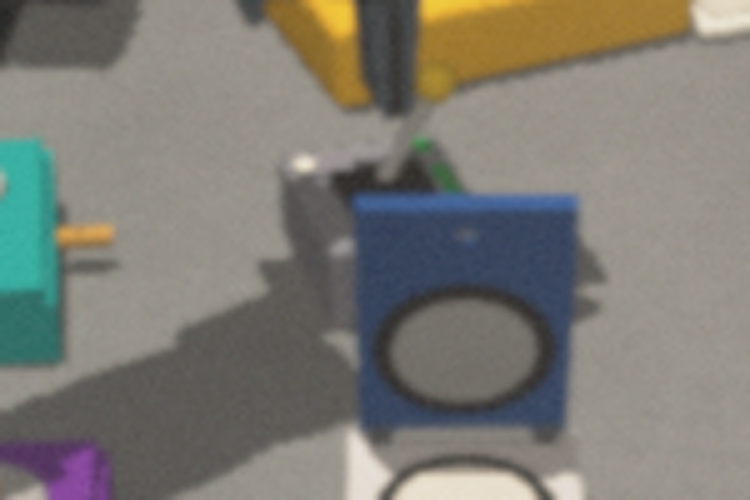

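```bash
cat >> h.py <<'E'
yh=np.array([.0915,.9958]); hinge=np.array([.5576,.0205])+.07*yh
def lidp(a,r=.125,h=.016,dy=0,dz=0):
    y=-r*np.cos(a)+.01*np.sin(a)+h+dy
    return (*(hinge+yh*y),.038+r*np.sin(a)+.01*np.cos(a)+dz,-.0916)
E
python3 - <<'E'
from h import *
print(lidp(1.45,dy=.05))
plan([(.515,.285,.11,.213),(.515,.285,.24,.213),(*lidp(1.45,dy=.05)[:2],.24,-.0916)],1)
E
```

```text
(np.float64(0.5695740819621601), np.float64(0.15081465374774936), np.float64(0.16329415157337224), -0.0916)
now [0.5488 0.2941 0.1012] F [ 0.7  0.6 -0.5] t 4.55 w 0.0006 q [ 0.47  0.48  1.61 -0.    1.05  0.27]
[-0.116, 0.007, -0.029, 0.0, 0.0, -0.011, 1]
[-0.117, 0.007, -0.463, 0.0, 0.0, -0.011, 1]
[-0.028, 0.482, -0.463, 0.0, 0.0, 0.28, 1]
```

>>> play_rows(moves=[-0.12, 0, -0.03, 0, 0, 0, 1, -0.12, 0, -0.2, 0, 0, 0, 1, -0.12, 0, -0.35, 0, 0, 0, 1, -0.1, 0.1, -0.46, 0, 0, 0.1, 1, -0.06, 0.25, -0.46, 0, 0, 0.2, 1, -0.03, 0.4, -0.46, 0, 0, 0.28, 1, -0.03, 0.48, -0.46, 0, 0, 0.28, 1, -0.03, 0.48, -0.46, 0, 0, 0.28, 1])

```text
time: 5.35
ee_pos: [0.5686, 0.1485, 0.2391]
orientation: [0.999, -0.048, -0.0, 0.001]
contact_force: [-0.6, 0.7, 0.9]
grip_width: 0.0003
```

```bash
python3 - <<'E'
from h import *
s=vision.snapshot('side'); im=s['image'][100:250,220:370]
cv2.imwrite('pics/t2.png',cv2.resize(im,None,fx=4,fy=4,interpolation=cv2.INTER_CUBIC))
plan([lidp(1.45,dy=.05),lidp(1.45,dy=.02)]+[lidp(a) for a in (1.45,1.35,1.25,1.15,1.05,.95,.85,.75,.65)],1)
E
```

```text
now [0.5682 0.1504 0.2391] F [ 0.5  0.5 -0.2] t 5.4 w 0.0005 q [0.24 0.33 1.49 0.   1.33 0.33]
[0.005, -0.002, 0.253, -0.0, 0.001, -0.002, 1]
[0.005, 0.098, 0.253, -0.0, 0.001, -0.002, 1]
[0.005, 0.165, 0.253, -0.0, 0.001, -0.002, 1]
[0.005, 0.206, 0.256, -0.0, 0.001, -0.002, 1]
[0.005, 0.247, 0.264, -0.0, 0.001, -0.002, 1]
[0.005, 0.288, 0.276, -0.0, 0.001, -0.002, 1]
[0.005, 0.326, 0.292, -0.0, 0.001, -0.002, 1]
[0.006, 0.363, 0.312, -0.0, 0.001, -0.002, 1]
[0.006, 0.398, 0.335, -0.0, 0.001, -0.002, 1]
[0.006, 0.43, 0.362, -0.0, 0.001, -0.002, 1]
[0.006, 0.459, 0.391, -0.0, 0.001, -0.002, 1]
```

View pics/t2.png

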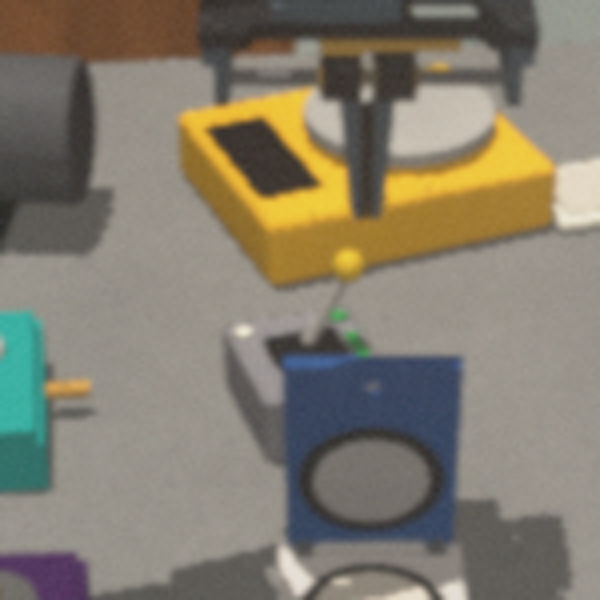

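>>> play_rows(moves=[0, 0, 0.15, 0, 0, 0, 1, 0, 0, 0.25, 0, 0, 0, 1, 0, 0.1, 0.253, 0, 0, 0, 1, 0.005, 0.165, 0.253, 0, 0, 0, 1, 0.005, 0.206, 0.256, 0, 0, 0, 1, 0.005, 0.247, 0.264, 0, 0, 0, 1, 0.005, 0.288, 0.276, 0, 0, 0, 1, 0.005, 0.326, 0.292, 0, 0, 0, 1])

```text
time: 6.2
ee_pos: [0.561, 0.0555, 0.1518]
orientation: [0.999, -0.046, 0.0, -0.001]
contact_force: [-1.7, 5.0, 0.6]
grip_width: 0.0005
```

```bash
python3 - <<'E'
from h import *
s=vision.snapshot('side'); im=s['image'][100:300,220:370]
cv2.imwrite('pics/t3.png',cv2.resize(im,None,fx=3,fy=3,interpolation=cv2.INTER_CUBIC))
plan([lidp(a) for a in (1.0,.9,.8,.7,.6,.5,.4,.3,.2,.1,.05)],1)
E
```

```text
now [0.5603 0.0533 0.1508] F [-0.6  3.2 -0.6] t 6.25 w 0.0006 q [0.07 0.35 1.69 0.   1.11 0.17]
[0.001, 0.02, 0.007, -0.0, 0.001, -0.0, 1]
[0.001, 0.056, 0.029, -0.0, 0.001, -0.0, 1]
[0.001, 0.09, 0.054, -0.0, 0.001, -0.0, 1]
[0.001, 0.12, 0.082, -0.0, 0.001, -0.0, 1]
[0.001, 0.148, 0.113, -0.0, 0.001, -0.0, 1]
[0.001, 0.173, 0.147, -0.0, 0.001, -0.0, 1]
[0.001, 0.194, 0.183, -0.0, 0.001, -0.0, 1]
[0.001, 0.211, 0.221, -0.0, 0.001, -0.0, 1]
[0.001, 0.225, 0.261, -0.0, 0.001, -0.0, 1]
[0.002, 0.234, 0.301, -0.0, 0.001, -0.0, 1]
[0.002, 0.238, 0.322, -0.0, 0.001, -0.0, 1]
```

View pics/t3.png

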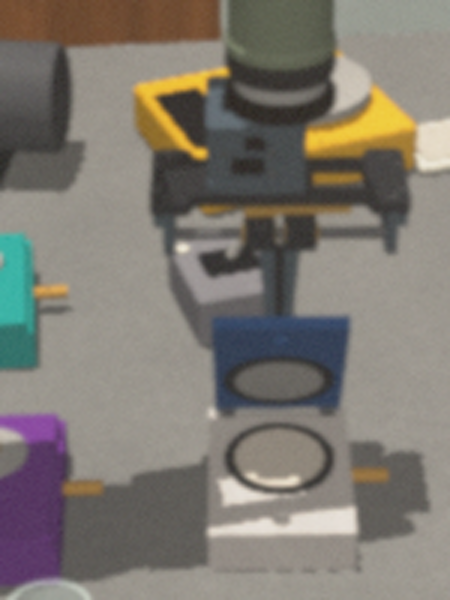

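>>> play_rows(moves=[0, 0.02, 0.007, 0, 0, 0, 1, 0, 0.056, 0.029, 0, 0, 0, 1, 0, 0.09, 0.054, 0, 0, 0, 1, 0, 0.12, 0.082, 0, 0, 0, 1, 0, 0.148, 0.113, 0, 0, 0, 1, 0, 0.173, 0.147, 0, 0, 0, 1, 0, 0.194, 0.183, 0, 0, 0, 1, 0, 0.211, 0.221, 0, 0, 0, 1])

```text
time: 7.05
ee_pos: [0.5554, -0.0101, 0.0844]
orientation: [0.999, -0.046, 0.0, 0.0]
contact_force: [-1.4, 2.9, 3.1]
grip_width: 0.0003
```

```bash
python3 - <<'E'
from h import *
plan([lidp(a) for a in (.2,.15,.1,.05)],1)
E
```

```text
now [ 0.5554 -0.0101  0.0844] F [-1.4  2.9  3.1] t 7.05 w 0.0003 q [-0.04  0.4   1.79 -0.    0.95  0.05]
[-0.002, 0.013, 0.039, 0.001, -0.0, -0.0, 1]
[-0.002, 0.018, 0.06, 0.001, -0.0, -0.0, 1]
[-0.002, 0.022, 0.08, 0.001, -0.0, -0.0, 1]
[-0.002, 0.026, 0.101, 0.001, -0.0, -0.0, 1]
```

>>> play_rows(moves=[0, 0.01, 0.02, 0, 0, 0, 1, 0, 0.014, 0.04, 0, 0, 0, 1, 0, 0.018, 0.06, 0, 0, 0, 1, 0, 0.022, 0.08, 0, 0, 0, 1, 0, 0.024, 0.095, 0, 0, 0, 1, 0, 0.024, 0.108, 0, 0, 0, 1, 0, 0.024, 0.108, 0, 0, 0, 1, 0, 0.024, 0.108, 0, 0, 0, 1])

```text
time: 7.85
ee_pos: [0.5551, -0.0163, 0.053]
orientation: [0.999, -0.046, 0.0, 0.0]
contact_force: [-0.7, -1.8, 4.0]
grip_width: 0.0006
```

```bash
python3 - <<'E'
from h import *
plan([(.553,-.02,.2,-.09),(.53,-.1,.2,-.35),(.482,-.25,.2,-.5),(.482,-.296,.2,-.5)],0)
E
```

```text
now [ 0.5551 -0.0163  0.053 ] F [-0.7 -1.8  4. ] t 7.85 w 0.0006 q [-0.05  0.44  1.83 -0.    0.87  0.04]
[-0.005, 0.013, -0.49, 0.0, -0.001, -0.002, 0]
[-0.057, 0.285, -0.49, 0.0, -0.001, 0.247, 0]
[-0.171, 0.798, -0.49, -0.0, -0.001, 0.39, 0]
[-0.157, 0.951, -0.49, -0.0, -0.001, 0.39, 0]
```

>>> play_rows(moves=[0, 0, -0.16, 0, 0, 0, 1, 0, 0, -0.32, 0, 0, 0, 1, 0, 0.05, -0.45, 0, 0, 0.05, 0.5, -0.03, 0.2, -0.49, 0, 0, 0.15, 0, -0.06, 0.35, -0.49, 0, 0, 0.25, 0, -0.1, 0.5, -0.49, 0, 0, 0.35, 0, -0.14, 0.66, -0.49, 0, 0, 0.39, 0, -0.157, 0.82, -0.49, 0, 0, 0.39, 0])

```text
time: 8.65
ee_pos: [0.4844, -0.2577, 0.2]
orientation: [0.969, -0.248, 0.0, -0.001]
contact_force: [0.5, 0.1, -0.6]
grip_width: 0.0454
```

```bash
python3 - <<'E'
from h import *
s=vision.snapshot('top'); np.savez('top2.npz',**s)
s2=vision.snapshot('side'); np.savez('side2.npz',**s2)
cv2.imwrite('pics/a1.png',np.vstack([cv2.resize(s['image'][190:310,260:470],None,fx=3,fy=3,interpolation=cv2.INTER_CUBIC)]))
cv2.imwrite('pics/a2.png',cv2.resize(s2['image'][150:400,220:370],None,fx=2.4,fy=2.4,interpolation=cv2.INTER_CUBIC))
P=cloud(s);q=P[195:280,265:350].reshape(-1,3);q=q[(q[:,2]>.048)&(q[:,2]<.062)]
r=cv2.minAreaRect(q[:,:2].astype(np.float32)*1000);print(len(q),r,cv2.boxPoints(r))
plan([(.4815,-.296,.2,-.5),(.4815,-.296,.053,-.5)],0)
E
```

```text
2096 ((557.2020263671875, 19.00244140625), (149.38967895507812, 100.46098327636719), 85.10917663574219) [[500.78613  -51.137917]
 [600.88135  -59.70295 ]
 [613.6179    89.1428  ]
 [513.5227    97.70783 ]]
now [ 0.4845 -0.2614  0.1997] F [-0.2  1.  -0.4] t 8.75 w 0.0537 q [-0.52  0.29  1.65 -0.    1.21 -0.01]
[0.047, 0.106, -0.001, 0.001, -0.002, -0.006, 0]
[0.046, 0.105, 0.489, 0.001, -0.002, -0.006, 0]
```

View pics/a1.png

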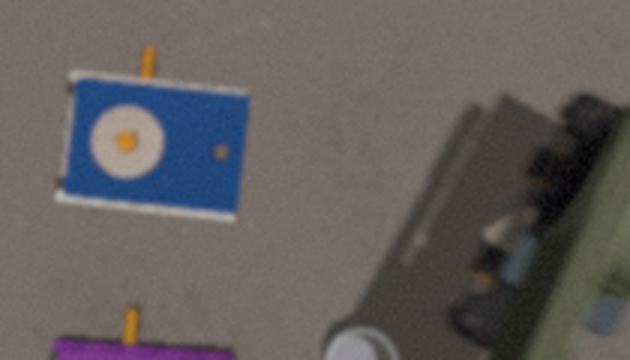

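View pics/a2.png

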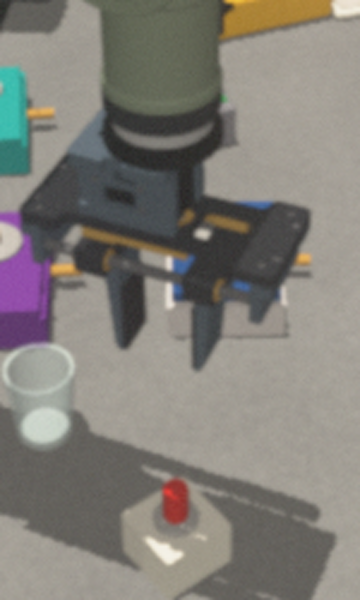

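```bash
python3 - <<'E'
from h import *
s=dict(np.load('top2.npz')); print(world(s,333.67,240.67,z=.054))
def cen(im,u0,u1,v0,v1,f):
    w=f(im[v0:v1,u0:u1].astype(float)); v,u=np.mgrid[v0:v1,u0:u1]; return (w*u).sum()/w.sum(),(w*v).sum()/w.sum(),w.sum()
# lid hole: low blue saturation
f=lambda a: np.clip(110-(a[...,0]-a[...,2])*1.0-50,0,None)
im=s['image']; print(im[236:246,329:339,0].astype(int)-im[236:246,329:339,2])
f=lambda a: np.clip(60-(a[...,0]-a[...,2]),0,None)
c=cen(im,328,340,235,247,f); print(c,world(s,c[0],c[1],z=.054))
s2=dict(np.load('side2.npz')); 
t=dict(np.load('top.npz'));s1=dict(np.load('side.npz'))
red=lambda a: np.clip(a[...,2]-np.maximum(a[...,0],a[...,1])-30,0,None)
c=cen(t['image'],420,460,250,290,red);print('red top',c,world(t,c[0],c[1],z=.078))
c=cen(s1['image'],270,320,340,390,red);print('red side',c,world(s1,c[0],c[1],z=.07))
# base hole dark both
g=lambda a: np.clip(130-a.mean(-1),0,None)
c=cen(t['image'],329,339,236,246,g);print('base top',c,world(t,c[0],c[1],z=.036))
c=cen(s1['image'],308,320,269,277,g);print('base side',c,world(s1,c[0],c[1],z=.036))
r=s1['image'][343:372,283:305]; 
E
```

```text
[ 0.55233246 -0.03807988  0.054     ]
[[ 89  89  87  87  82  86  88  88  89  88]
 [ 87  85  78  67  62  60  67  81  91  94]
 [ 85  79  55  31  19  20  38  65  84  87]
 [ 87  63  29   2 -10  -3  13  47  78  92]
 [ 84  57  17 -12 -13 -15   1  40  75  92]
 [ 83  64  19  -6 -10 -11  10  50  80  85]
 [ 83  76  43  13   3   6  28  61  84  93]
 [ 91  86  72  47  37  47  60  80  90  90]
 [ 88  89  85  84  73  77  82  89  89  90]
 [ 93  89  85  87  86  87  91  88  92  89]]
(np.float64(333.22364457831327), np.float64(240.23569277108433), np.float64(1328.0)) [ 0.55338711 -0.03695255  0.054     ]
red top (np.float64(440.02763636363636), np.float64(270.6501818181818), np.float64(5500.0)) [ 0.483602   -0.29621156  0.078     ]
red side (np.float64(292.53606974770463), np.float64(356.3515160867217), np.float64(12961.0)) [ 0.48335754 -0.29613013  0.07      ]
base top (np.float64(333.29603255340794), np.float64(240.81078331637843), np.float64(327.6666666666667)) [ 0.55318399 -0.03767199  0.036     ]
base side (np.float64(nan), np.float64(nan), np.float64(0.0)) [nan nan nan]<stdin>:4: RuntimeWarning: invalid value encountered in scalar divide
```

>>> play_rows(moves=[0.047, 0.105, 0, 0, 0, -0.006, 0, 0.047, 0.105, 0, 0, 0, -0.006, 0, 0.047, 0.105, 0.1, 0, 0, -0.006, 0, 0.047, 0.105, 0.15, 0, 0, -0.006, 0, 0.047, 0.105, 0.2, 0, 0, -0.006, 0, 0.047, 0.105, 0.25, 0, 0, -0.006, 0, 0.047, 0.105, 0.25, 0, 0, -0.006, 0, 0.047, 0.105, 0.25, 0, 0, -0.006, 0])

```text
time: 9.55
ee_pos: [0.4831, -0.2904, 0.125]
orientation: [0.97, -0.244, 0.0, -0.0]
contact_force: [-0.4, 0.2, 1.0]
grip_width: 0.0913
```

```bash
python3 - <<'E'
from h import *
plan([(.483,-.296,.125,-.492),(.483,-.296,.0535,-.492)],0)
E
```

```text
now [ 0.4831 -0.2904  0.125 ] F [-0.4  0.2  1. ] t 9.55 w 0.0913 q [-0.56  0.37  1.72  0.    1.05 -0.07]
[0.009, 0.017, -0.0, -0.001, 0.0, -0.001, 0]
[0.009, 0.017, 0.238, -0.001, 0.0, -0.001, 0]
```

>>> play_rows(moves=[0.009, 0.017, 0, 0, 0, 0, 0, 0.009, 0.017, 0.06, 0, 0, 0, 0, 0.009, 0.017, 0.12, 0, 0, 0, 0, 0.009, 0.017, 0.18, 0, 0, 0, 0, 0.009, 0.017, 0.22, 0, 0, 0, 0, 0.009, 0.017, 0.238, 0, 0, 0, 0, 0.009, 0.017, 0.238, 0, 0, 0, 0, 0.009, 0.017, 0.238, 0, 0, 0, 0])

```text
time: 10.35
ee_pos: [0.4831, -0.2975, 0.0542]
orientation: [0.97, -0.244, 0.001, 0.0]
contact_force: [0.6, 0.5, 0.2]
grip_width: 0.0915
```

```bash
python3 - <<'E'
from h import *
s2=vision.snapshot('side')
cv2.imwrite('pics/b.png',cv2.resize(s2['image'][300:420,220:370],None,fx=5,fy=5,interpolation=cv2.INTER_CUBIC))
plan([(.483,-.296,.0535,-.492)],0)
E
```

```text
now [ 0.4832 -0.2976  0.0544] F [-0.1  0.   0.6] t 10.4 w 0.0914 q [-0.57  0.45  1.8  -0.    0.89 -0.08]
[-0.003, -0.004, 0.003, 0.0, -0.002, -0.002, 0]
```

View pics/b.png

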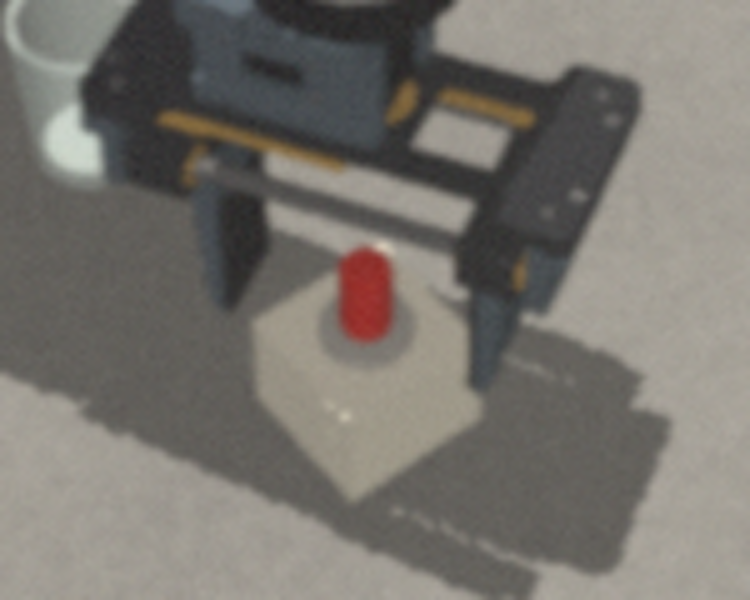

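>>> play_rows(moves=[-0.003, -0.004, 0, 0, 0, 0, 0.3, -0.003, -0.004, 0, 0, 0, 0, 0.7, -0.003, -0.004, 0, 0, 0, 0, 1, -0.003, -0.004, 0, 0, 0, 0, 1, -0.003, -0.004, 0, 0, 0, 0, 1, -0.003, -0.004, 0, 0, 0, 0, 1, -0.003, -0.004, 0, 0, 0, 0, 1, -0.003, -0.004, 0, 0, 0, 0, 1], force=50)

```text
time: 11.2
ee_pos: [0.4823, -0.2957, 0.0534]
orientation: [0.97, -0.244, 0.0, 0.0]
contact_force: [-0.3, 0.1, -0.3]
grip_width: 0.0296
```

```bash
python3 - <<'E'
from h import *
plan([(.483,-.296,.16,-.492)],1)
E
```

```text
now [ 0.4823 -0.2957  0.0534] F [-0.3  0.1 -0.3] t 11.2 w 0.0296 q [-0.57  0.45  1.8  -0.    0.89 -0.08]
[0.003, -0.0, -0.355, 0.0, -0.0, -0.002, 1]
```

Still closing; wait, then lift slowly.

>>> play_rows(moves=[0, 0, 0, 0, 0, 0, 1, 0, 0, 0, 0, 0, 0, 1, 0, 0, 0, 0, 0, 0, 1, 0, 0, 0, 0, 0, 0, 1, 0, 0, 0, 0, 0, 0, 1, 0, 0, -0.04, 0, 0, 0, 1, 0, 0, -0.1, 0, 0, 0, 1, 0, 0, -0.16, 0, 0, 0, 1])

```text
time: 12.0
ee_pos: [0.4818, -0.2953, 0.1024]
orientation: [0.97, -0.244, -0.001, -0.0]
contact_force: [1.1, 0.3, -0.9]
grip_width: 0.0191
```

```bash
python3 - <<'E'
from h import *
plan([(.483,-.296,.17,-.492)],1)
E
```

```text
now [ 0.4818 -0.2953  0.1024] F [ 1.1  0.3 -0.9] t 12.0 w 0.0191 q [-0.57  0.4   1.75 -0.    1.   -0.08]
[0.004, 0.0, -0.225, -0.0, 0.002, -0.002, 1]
```

>>> play_rows(moves=[0, 0, -0.08, 0, 0, 0, 1, 0, 0, -0.16, 0, 0, 0, 1, 0, 0, -0.225, 0, 0, 0, 1, 0, 0, -0.225, 0, 0, 0, 1, 0, 0, -0.225, 0, 0, 0, 1, 0, 0, -0.225, 0, 0, 0, 1, 0, 0, -0.225, 0, 0, 0, 1, 0, 0, -0.225, 0, 0, 0, 1])

```text
time: 12.8
ee_pos: [0.4818, -0.2954, 0.168]
orientation: [0.97, -0.244, -0.001, -0.0]
contact_force: [-0.5, -0.3, -1.1]
grip_width: 0.0191
```

```bash
python3 - <<'E'
from h import *
s2=vision.snapshot('side')
cv2.imwrite('pics/c.png',cv2.resize(s2['image'][220:400,220:370],None,fx=3.3,fy=3.3,interpolation=cv2.INTER_CUBIC))
plan([(.5534,-.037,.17,-.492),(.5534,-.037,.115,-.492)],1)
E
```

```text
now [ 0.482  -0.2954  0.1682] F [-0.9 -0.1 -1.2] t 12.85 w 0.0195 q [-0.57  0.34  1.66 -0.    1.15 -0.08]
[-0.199, -0.871, -0.006, -0.0, 0.001, -0.002, 1]
[-0.199, -0.871, 0.178, -0.0, 0.001, -0.002, 1]
```

View pics/c.png

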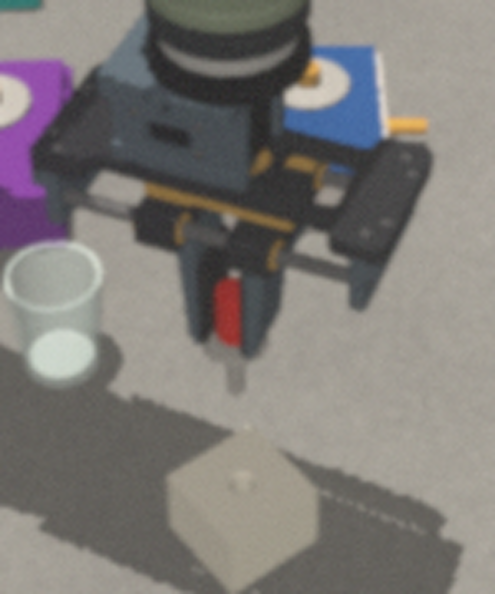

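>>> play_rows(moves=[-0.05, -0.15, -0.01, 0, 0, 0, 1, -0.09, -0.3, -0.01, 0, 0, 0, 1, -0.12, -0.45, -0.01, 0, 0, 0, 1, -0.15, -0.6, -0.01, 0, 0, 0, 1, -0.18, -0.73, -0.01, 0, 0, 0, 1, -0.199, -0.83, -0.01, 0, 0, 0, 1, -0.201, -0.865, -0.01, 0, 0, 0, 1, -0.201, -0.868, -0.01, 0, 0, 0, 1])

```text
time: 13.65
ee_pos: [0.553, -0.0369, 0.1716]
orientation: [0.97, -0.243, -0.0, 0.0]
contact_force: [-0.4, -0.1, -2.4]
grip_width: 0.019
```

```bash
python3 - <<'E'
from h import *
plan([(.5519,-.0363,.17,-.492),(.5519,-.0363,.115,-.492)],1)
E
```

```text
now [ 0.553  -0.0369  0.1716] F [-0.4 -0.1 -2.4] t 13.65 w 0.019 q [-0.09  0.32  1.68 -0.    1.15  0.4 ]
[-0.004, -0.0, 0.005, 0.001, 0.0, 0.0, 1]
[-0.004, -0.0, 0.189, 0.001, 0.0, 0.0, 1]
```

>>> play_rows(moves=[-0.004, 0, 0.04, 0, 0, 0, 1, -0.004, 0, 0.09, 0, 0, 0, 1, -0.004, 0, 0.14, 0, 0, 0, 1, -0.004, 0, 0.18, 0, 0, 0, 1, -0.004, 0, 0.189, 0, 0, 0, 1, -0.004, 0, 0.189, 0, 0, 0, 1, -0.004, 0, 0.189, 0, 0, 0, 1, -0.004, 0, 0.189, 0, 0, 0, 1])

```text
time: 14.45
ee_pos: [0.5521, -0.0374, 0.116]
orientation: [0.97, -0.245, 0.001, -0.0]
contact_force: [0.4, -0.8, -2.6]
grip_width: 0.0189
```

```bash
python3 - <<'E'
from h import *
s2=vision.snapshot('side'); np.savez('side3.npz',**s2)
s=vision.snapshot('top'); np.savez('top3.npz',**s)
im=s2['image'].copy()
big=cv2.resize(im[220:300,280:350],None,fx=8,fy=8,interpolation=cv2.INTER_CUBIC)
cv2.imwrite('pics/d.png',big[:600,:])
cv2.imwrite('pics/d2.png',cv2.resize(s['image'][190:290,260:400],None,fx=4,fy=4,interpolation=cv2.INTER_CUBIC))
st=status.read_state(); p=st['ee_pos']
for n,q in [('foot@tcp',(p[0],p[1],p[2]-.0484)),('coll',(p[0],p[1],p[2]-.0084)),('hole',(.5534,-.037,.054))]:
    u,v=proj(s2,q); print(n,round(u,1),round(v,1),'big',round((u-280)*8),round((v-220)*8))
plan([],1)
E
```

```text
foot@tcp 312.7 261.4 big 262 331
coll 312.9 247.3 big 263 218
hole 313.3 265.9 big 266 367
now [ 0.552  -0.0372  0.1159] F [-0.2  0.8 -1.7] t 14.55 w 0.0191 q [-0.09  0.37  1.76 -0.    1.01  0.41]
```

View pics/d.png

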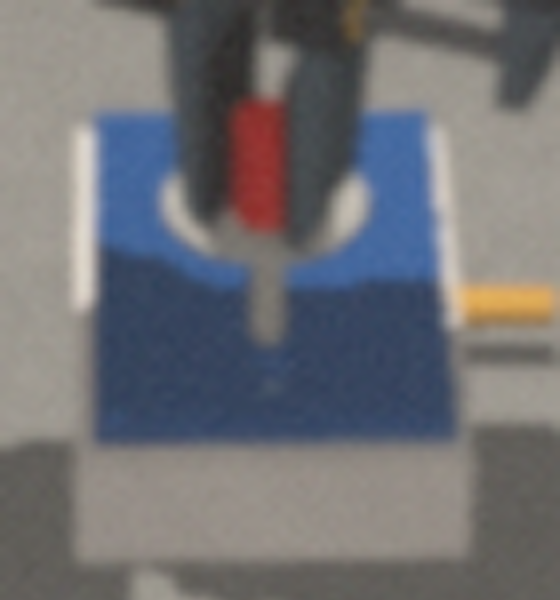

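View pics/d2.png

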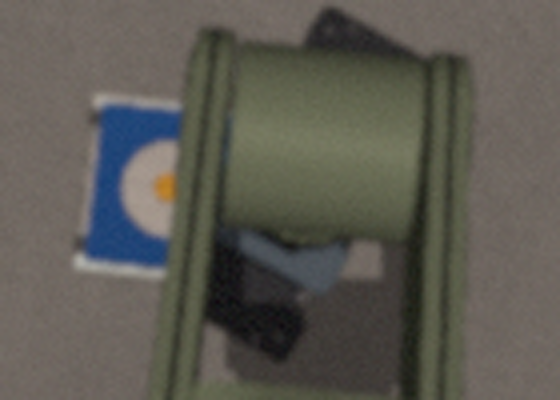

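>>> play_rows(moves=[0, 0, 0.015, 0, 0, 0, 1, 0, 0, 0.03, 0, 0, 0, 1, 0, 0, 0.04, 0, 0, 0, 1, 0, 0, 0.048, 0, 0, 0, 1, 0, 0, 0.056, 0, 0, 0, 1, 0, 0, 0.063, 0, 0, 0, 1, 0, 0, 0.07, 0, 0, 0, 1, 0, 0, 0.07, 0, 0, 0, 1])

```text
time: 15.35
ee_pos: [0.5517, -0.0372, 0.094]
orientation: [0.97, -0.244, 0.0, -0.0]
contact_force: [1.3, 0.6, -1.4]
grip_width: 0.0192
```

```bash
python3 - <<'E'
from h import *
s2=vision.snapshot('side')
cv2.imwrite('pics/e.png',cv2.resize(s2['image'][220:300,280:350],None,fx=7,fy=7,interpolation=cv2.INTER_CUBIC))
for i in range(3):
    plan([],1)
print(status.read_state()['moment'])
E
```

```text
now [ 0.5517 -0.0372  0.0941] F [ 1.4  0.6 -1. ] t 15.4 w 0.0189 q [-0.09  0.39  1.79 -0.    0.96  0.41]
now [ 0.5517 -0.0372  0.0941] F [ 1.4  0.6 -1. ] t 15.4 w 0.0189 q [-0.09  0.39  1.79 -0.    0.96  0.41]
now [ 0.5517 -0.0372  0.0941] F [ 1.4  0.6 -1. ] t 15.4 w 0.0189 q [-0.09  0.39  1.79 -0.    0.96  0.41]
[ 0.04483501 -0.31206697  0.00342317]
```

View pics/e.png

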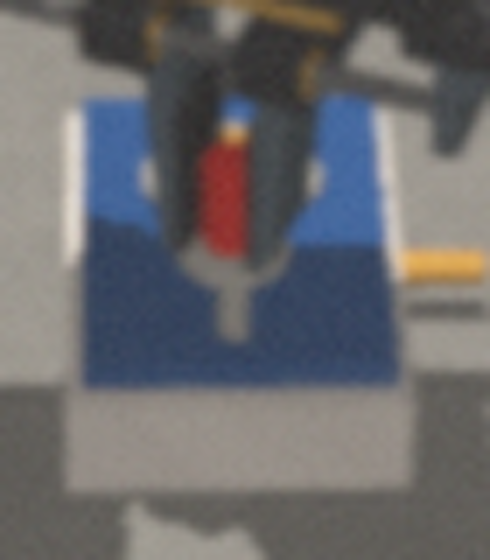

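>>> play_rows(moves=[0.002, -0.001, 0, 0, 0, 0, 1, 0.002, -0.001, 0.01, 0, 0, 0, 1, 0.002, -0.001, 0.02, 0, 0, 0, 1, 0.002, -0.001, 0.028, 0, 0, 0, 1, 0.002, -0.001, 0.036, 0, 0, 0, 1, 0.002, -0.001, 0.044, 0, 0, 0, 1, 0.002, -0.001, 0.05, 0, 0, 0, 1, 0.002, -0.001, 0.05, 0, 0, 0, 1])

```text
time: 16.2
ee_pos: [0.5524, -0.0373, 0.079]
orientation: [0.97, -0.244, 0.0, 0.0]
contact_force: [0.3, -0.6, -1.2]
grip_width: 0.0189
```

```bash
python3 - <<'E'
from h import *
plan([(.5522,-.0372,.0565,-.492)],1)
print(status.read_state()['moment'])
E
```

```text
now [ 0.5524 -0.0373  0.079 ] F [ 0.3 -0.6 -1.2] t 16.2 w 0.0189 q [-0.09  0.41  1.8  -0.    0.93  0.41]
[-0.001, 0.0, 0.075, 0.0, -0.0, -0.002, 1]
[-0.01609915 -0.22285075 -0.00425582]
```

>>> play_rows(moves=[0, 0, 0.01, 0, 0, 0, 1, 0, 0, 0.02, 0, 0, 0, 1, 0, 0, 0.03, 0, 0, 0, 1, 0, 0, 0.04, 0, 0, 0, 1, 0, 0, 0.048, 0, 0, 0, 1, 0, 0, 0.054, 0, 0, 0, 1, 0, 0, 0.06, 0, 0, 0, 1, 0, 0, 0.06, 0, 0, 0, 1], force=60)

```text
time: 17.0
ee_pos: [0.5526, -0.0374, 0.0613]
orientation: [0.97, -0.244, 0.0, 0.0]
contact_force: [1.7, -2.1, -1.1]
grip_width: 0.019
```

```bash
python3 - <<'E'
from h import *
plan([(.5524,-.0373,.0565,-.492)],1)
print(status.read_state()['moment'])
E
```

```text
now [ 0.5526 -0.0374  0.0613] F [ 1.7 -2.1 -1.1] t 17.0 w 0.019 q [-0.09  0.43  1.82 -0.    0.89  0.41]
[-0.001, -0.0, 0.016, 0.0, -0.001, -0.002, 1]
[-0.24782884 -0.3896297   0.04689895]
```

>>> play_rows(moves=[0.002, 0.001, 0, 0, 0, 0, 1, 0.002, 0.001, 0.004, 0, 0, 0, 1, 0.002, 0.001, 0.008, 0, 0, 0, 1, 0.002, 0.001, 0.012, 0, 0, 0, 1, 0.002, 0.001, 0.016, 0, 0, 0, 1, 0.002, 0.001, 0.018, 0, 0, 0, 1, 0.002, 0.001, 0.018, 0, 0, 0, 1, 0.002, 0.001, 0.018, 0, 0, 0, 1])

```text
time: 17.8
ee_pos: [0.5528, -0.038, 0.0563]
orientation: [0.97, -0.244, 0.0, 0.0]
contact_force: [0.4, -0.0, 5.5]
grip_width: 0.0192
```

```bash
python3 - <<'E'
from h import *
plan([(.5524,-.0373,.0565,-.492)],1)
print(status.read_state()['moment'])
s2=vision.snapshot('side')
cv2.imwrite('pics/f.png',cv2.resize(s2['image'][220:300,280:350],None,fx=7,fy=7,interpolation=cv2.INTER_CUBIC))
E
```

```text
now [ 0.5528 -0.038   0.0563] F [ 0.4 -0.   5.5] t 17.8 w 0.0192 q [-0.09  0.43  1.83 -0.    0.88  0.4 ]
[-0.002, -0.001, -0.001, 0.0, -0.001, -0.002, 1]
[-0.04842025 -0.05580099  0.00673968]
```

View pics/f.png

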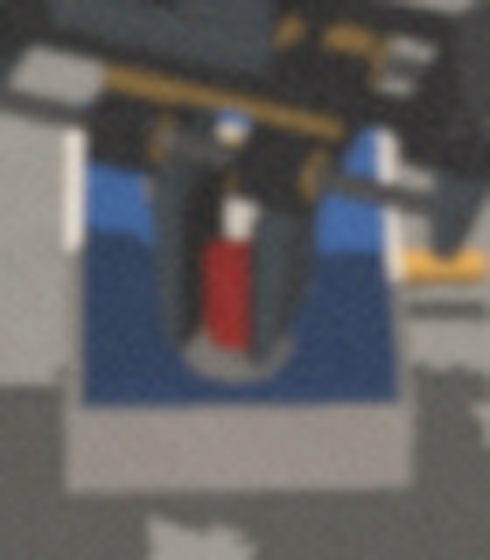

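>>> play_rows(moves=[0, 0, 0.002, 0, 0, 0, 1, 0, 0, 0.003, 0, 0, 0, 1, 0, 0, 0.004, 0, 0, 0, 1, 0, 0, 0.005, 0, 0, 0, 1, 0, 0, 0.006, 0, 0, 0, 1, 0, 0, 0.006, 0, 0, 0, 1, 0, 0, 0.006, 0, 0, 0, 1, 0, 0, 0.006, 0, 0, 0, 1])

```text
time: 18.65
ee_pos: [0.5533, -0.0381, 0.0559]
orientation: [0.97, -0.244, 0.001, 0.0]
contact_force: [-1.5, -0.7, 14.0]
grip_width: 0.0187
```

```bash
python3 - <<'E'
from h import *
plan([],1)
print(status.read_state()['moment'])
E
```

```text
now [ 0.5533 -0.0381  0.0559] F [-1.5 -0.7 14. ] t 18.65 w 0.0187 q [-0.09  0.43  1.83 -0.    0.88  0.4 ]
[-0.00129497  0.31393985  0.06878351]
```

```bash
python3 - <<'E'
from h import *
s=vision.snapshot('side'); t=vision.snapshot('top')
cv2.imwrite('pics/g.png',s['image'])
o=dict(np.load('side2.npz')); 
for n,c in (('ajar?',dict(np.load('side3.npz'))),('now',s)):
    P=cloud(c); im=c['image'].astype(int)
    m=(im[...,0]>im[...,2]*1.5)&(P[...,2]>.04)&(P[...,2]<.065)&(abs(P[...,0]-.557)<.06)&(abs(P[...,1]-.02)<.09)
    w=P[m]; d=((w[:,:2]-np.array([.5576,.0205]))@yh)
    A=np.c_[d,np.ones(len(d))]; k=np.linalg.lstsq(A,w[:,2],rcond=None)[0]; print(n,len(w),'slope',k[0],'z at hole',k@[-.058,1])
plan([],1)
E
```

```text
ajar? 1145 slope -0.04261514715161479 z at hole 0.0523625644540593
now 656 slope 0.009042762289649953 z at hole 0.04575368273850355
now [ 0.5533 -0.0381  0.0559] F [-2.3 -1.2 14.2] t 18.75 w 0.0187 q [-0.09  0.43  1.83 -0.    0.88  0.4 ]
```

View pics/g.png

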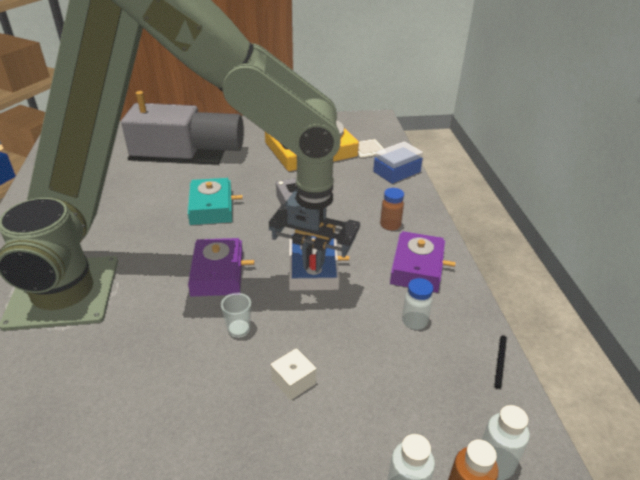

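```bash
python3 - <<'E'
from h import *
s=vision.snapshot('top'); P=cloud(s)
q=P[210:275,175:235].reshape(-1,3); q=q[(q[:,2]>.095)&(q[:,2]<.13)]; print('ball',len(q),q.mean(0) if len(q) else None)
cv2.imwrite('pics/z.png',cv2.resize(s['image'][110:350,150:470],None,fx=2.3,fy=2.3))
plan([],1)
E
```

```text
ball 78 [0.57217423 0.29521049 0.11562571]
now [ 0.5533 -0.0381  0.0559] F [-1.  -0.7 13.1] t 18.8 w 0.0188 q [-0.09  0.43  1.83 -0.    0.88  0.4 ]
```

View pics/z.png

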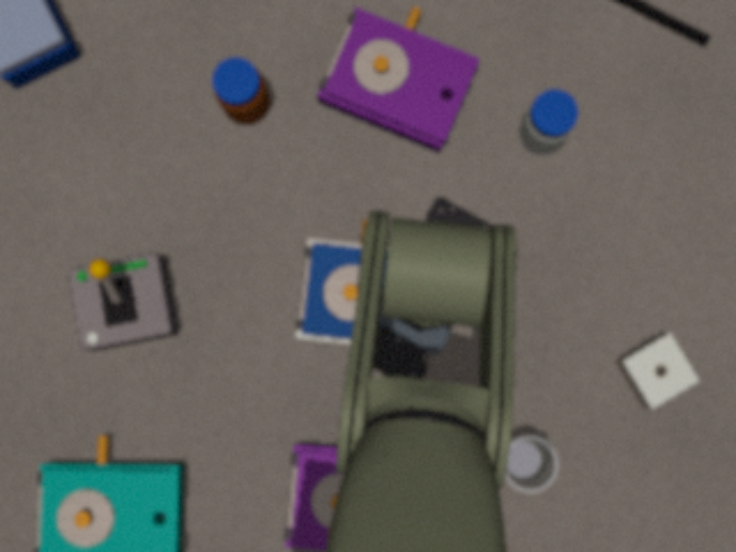

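```bash
python3 -c "
from cell import bot,status
print(bot.close_job()); print(status.read_state()['contact_force'])"
```

```text
the job is handed in; nothing more can be done
None
the job is handed in; nothing more can be done
```

I turned the pump switch on, closed the lid and pushed the pin through it into the base. I handed the job in at 18.8 s with the gripper still holding the pin and pressing it down.

What the last checks showed:
- **Switch:** the yellow ball measured at (0.572, 0.295, 0.116), about 28 mm to the green-stripe side of the box centre, so it is on.
- **Lid:** its fitted slope changed from −0.043 rad when ajar to +0.009 rad, and its height at the hole dropped by 6.6 mm. It is therefore on the hard stop. The absolute height read 46 mm instead of the nominal 48 mm, which is about the calibration error.
- **Pin:** it went through both holes with side forces of about 3 N at most. The collar is on the lid and the upward force on the tool was 13–14 N, above the 8 N at most that the seal needs. The gripper opening was 19 mm on the 20 mm grip.
- **Bottles and beaker:** they look to be standing where they were in the first pictures; I did not measure them again.

No check failed. The state could not be read after handing in, so I did not check the final second.

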